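# Clear the fixture and hold the tensioner lever level over it

### The arm

A 7-joint arm with a two-finger parallel gripper is mounted at the origin on the work surface. World frame = base frame: x ahead of the robot, y to its left, z up, the work surface at z = 0. Lengths are in m, angles in rad, forces in N, time in s.
With the tool pointing down it reaches from about 0.425 to 0.925 m from the base axis. Payload 6.8 kg.
Tool frame: the origin (TCP) lies between the finger pads; the fingertips stand 22 mm ahead of it and the grasp point (between the pads) lies 3 mm ahead of it; z points along the fingers, y is the line along which they close (so a half turn about z gives the same grasp; the last joint's range is limited). The gripper opens to 85 mm and grips with 20 to 120 N. Pads are 22 mm wide; open, the fingers measure 114 mm over their backs; the gripper's body (76 mm by 85 mm) begins 54 mm behind the grasp point. The pads swing forward as they close: fully open they stand 13 mm farther back than shut.
Start: joints at [-1.217, 0.477, 0.022, 1.555, -0.011, 1.109, -0.083], TCP at [0.301, 0.604, 0.253] pointing down, gripper open.
Joint ranges: [-2.96, 2.96], [-0.34, 2.1], [-1.41, 1.46], [0.24, 2.44], [-1.37, 4.51], [0.17, 1.92], [-2.96, 2.96]. Speed limits (rad/s): [2.39, 2.39, 3.14, 3.14, 3.14, 3.14, 3.14].

### API

Orientations are given as a unit quaternion [w, x, y, z].
In Python, from station import bot gives the robot as it stands.
- The arm moves only by the tool servo_tool, never from a script. Its argument "motion" is a list that holds one entry, the list of rows, each a list of 5 numbers: the opening, from 0 (shut) to 1 (fully open), then the shift along the world's x, y, z each as a share of 0.04 m, from -1 to 1, then the turn about the world's z as a share of 0.12 rad, from -1 to 1. A call has 1 to 20 rows; each row shifts and turns the commanded pose from where the row before left it; what a row does not reach is not made up. A row lasts 1/10 s, in which the tool goes at most 50 mm and 8.59 degrees, less where a joint would pass 70% of its speed; a pose out of reach is approached as far as the arm can. A call with a number of a shift or a turn outside -1 to 1 is refused whole. A call with a gripper value outside its range is refused whole. The fingers move at their own pace and stop on an object; "newtons" is the grip in N (left out, the last holds). Time passes only in rows, so rows that do not move let the fingers close. It gives the time, the measured TCP pose, the force, the opening and the grip force at its end, in the units of the state.
- bot.get_obs(): the state, without advancing time (a new reading comes with each control period).
- bot.read_camera(name): name is "side" or "top"; returns (picture, depth): 384x512x3 uint8, red, green, blue; 384x512 float32, m along the optical axis (not along the pixel's ray), 0 where there is no reading.
- bot.get_calibration(name): a dict with "fovy" (degrees; the focal length in pixels is half the picture's height over the tangent of half this angle, whatever the lens; pixels are square), "cx", "cy" (the principal point, pixels), "k1" (the pictures are not rectified: a ray, as slopes to the right and down, at radius r is drawn at 1 + k1 r^2 times it, then the intrinsics apply), "view" (4x4, takes a point from world to camera coordinates). Camera axes: x right, y down, z forward; pixel columns grow to the right and rows downward; lengths in m; the calibration is good to about 2 mm. A picture is of the moment at which its call begins. get_calibration takes no time and is no camera call.
- bot.hand_in(): hands the job in; it is judged then, once.
The state is a dict: "t": time; "q": joint angles; "joint_vel": joint speeds; "joint_torque": joint torques, N m; "eef_pos": TCP position; "tool_rot": TCP orientation; "contact_force": force on the tool from outside, world axes, zero at the start; "torque": the same for the moment, N m; "gripper_width": opening from 0.0 (shut) to 1.0 (fully open); "grasp_force": force on a finger pad.
Only numpy, scipy, OpenCV 4.12 (cv2) and the standard library are available. Lean on these libraries where they do the work, as an engineer would, in place of code of your own. Each camera call takes 0.05 s, during which the arm holds its last target. There are 200 camera calls.

### The job

A wire parts basket has been left standing on the assembly fixture: hang it gently by its bail on the hook of the drip hanger, not dropping it, and let go of it, so the fixture is clear. Then lift the cast tensioner lever at its balance point and hold it level above the fixture, big bore in line over the spigot and small eye in line over the pin, about 3 cm clear of the spigot's top, so I can slip the brass thrust washer on underneath. Finish while still holding the lever there, without setting it down or letting go, and leave the other things alone.

Things in the scene. Friction and masses are not known exactly. Their poses are not given: they have to be found in the camera images.
- basket: Loose wire parts basket, 64 (x) by 84 mm (y), rim 45 mm high, 0.25 kg, standing on the fixture's plate. Origin: centre of its underside, z up. Rigid bail of 7 mm round bar in its y-z plane (x = 0): uprights at y = +/-47 mm, straight top bar, centreline 116 mm up, and a kink in the middle (|y| under 10 mm) rising to 126 mm. The bail is open below, down to the rim. A half turn about z looks the same
- bail_peak (a point): underside of the bail's kink at its highest point, where it rests on a hook: 123 mm above the basket's origin on its z axis
- bail_grip (a point): centre of the straight length of bail beside the kink, y = +28 mm, 116 mm above the basket's origin (straight from y = 10 to 43 mm; an equal one lies at y = -28 mm): a place to pinch the bar from above
- hanger: Fixed steel drip hanger: shallow tray 150 x 110 x 16 mm, behind it (x = +99 mm) a 16 mm upright, 211 mm high; from its top an 8 mm round hook bar runs towards -x, level from x = 80 to -4 mm, then turns up. Origin on the bench straight below the saddle; the hook's open end points to the hanger's -x, z up. Nothing stands higher than the turned-up tip
- hook_saddle (a point): top of the level hook bar just inside the turned-up tip, 224 mm above the bench: a bail hung here has its underside at this point and its bar across the hook, along the hanger's y
- hook_tip (a point): highest point of the hook's turned-up tip, 22 mm in front of the saddle (hanger -x) and 20 mm above it: the bail's underside must pass over it
- lever: Cast-aluminium tensioner lever, 0.5 kg, on the bench. Heavy boss 60 mm across with 28 mm bore at one end, small boss 34 mm across with 14 mm eye at the other, centres 170 mm apart, both 44 mm high; between them a bar 16 mm wide, from 11 to 33 mm above the bosses' undersides. Balances 54 mm from the bore. Origin at underside level below the balance point; x along the bar from bore to eye, z up
- lever_balance (a point): balance point (centre of mass) of the lever, in the middle of its bar, 22 mm above its origin
- lever_bore (a point): centre of the big bore at the underside of the boss: x = -54 mm on the lever
- lever_eye (a point): centre of the small eye at the underside of the boss: x = +116 mm on the lever
- fixture: Assembly fixture bolted to the bench: dark steel plate 250 x 130 x 12 mm, origin under the plate's centre, x along it from spigot to pin. Thick spigot, 24 mm across on a 52 mm shoulder, at x = -85 mm, top 87 mm above the bench; thin pin, 10 mm across on a 32 mm shoulder, at x = +85 mm, top 64 mm above the bench. Four corner bolt heads, 8 mm high
- spigot_top (a point): centre of the top of the spigot, 87 mm above the bench
- pin_top (a point): centre of the top of the pin, 64 mm above the bench
- driver: bystander: red and black cordless impact driver, 220 mm high, standing on its battery; origin under the handle; leave it alone
- flask: bystander: blue metal flask, 72 mm across, 200 mm high; origin at the centre of its underside; leave it alone
- cup: bystander: clear plastic cup, 76 mm across, 95 mm high; origin at the centre of its underside; leave it alone
- washer: bystander: brass thrust washer, 48 mm across, 26 mm hole, 5 mm thick, flat on the bench beyond the pin end of the fixture; origin at the centre of its underside; leave it alone

How it is judged:
By the outcome, as a careful person would: the job done as asked, in the order asked, and still so for the second after the job is handed in, while the arm keeps its last pose, push and grip.
It also fails if it takes over 67 s, if anything falls off the work surface, if the arm or the gripper's body presses on something with over 40 N, if the wrist force passes 120 N, or if a joint passes its speed limit or range.

## Working session

There is one attempt and no reset: what is moved stays moved. The work goes in short steps, Python scripts to look and compute and a tool call to move; the robot and the scene stay as the last step left them, time stands still between calls to the robot, and variables do not carry over. Pictures are saved under pics/ and viewed, at most 10 in all, crops included, and the job is handed in when it is done.

Besides the shell and the picture viewer there is one more tool, called after "Emit:" by a JSON object that holds its "fn" and its "kwargs". servo_tool: Moves the arm, as the interface text tells. Shift numbers are shares of 0.04 m and turn numbers shares of 0.12 rad, none past 1 either way. Its arguments: {"type":"object","properties":{"motion":{"type":"array"},"newtons":{"type":"number"}},"required":["motion"]}

```bash
mkdir -p pics
cat > h.py <<'E'
import numpy as np,cv2
from station import bot
def cal(n):
    c=bot.get_calibration(n); f=192/np.tan(np.radians(c['fovy'])/2)
    return c,f,np.array(c['view'])
def shot(n,tag):
    im,d=bot.read_camera(n); cv2.imwrite(f'pics/{tag}.png',cv2.cvtColor(im,cv2.COLOR_RGB2BGR)); np.save(f'pics/{tag}.npy',d); return im,d
def cloud(n,d):
    c,f,V=cal(n); v,u=np.mgrid[:384,:512]
    x=(u-c['cx'])/f; y=(v-c['cy'])/f; xd,yd=x.copy(),y.copy()
    for _ in range(15):
        s=1+c['k1']*(x*x+y*y); x,y=xd/s,yd/s
    P=np.stack([x*d,y*d,d,np.ones_like(d)],-1)@np.linalg.inv(V).T
    P=P[...,:3]; P[d==0]=np.nan; return P
def ray(n,u,v,z):
    "point where the pixel's ray meets height z"
    c,f,V=cal(n); xd,yd=(u-c['cx'])/f,(v-c['cy'])/f; x,y=xd,yd
    for _ in range(15):
        s=1+c['k1']*(x*x+y*y); x,y=xd/s,yd/s
    W=np.linalg.inv(V); o=W[:3,3]; r=W[:3,:3]@[x,y,1]
    return (o+r*(z-o[2])/r[2]).round(4)
def proj(n,p):
    c,f,V=cal(n); q=(V@np.append(p,1))[:3]; x,y=q[:2]/q[2]; s=1+c['k1']*(x*x+y*y)
    return (np.array([c['cx']+f*x*s,c['cy']+f*y*s])).round(1)
E
python3 - <<'E'
from h import *
for n in('side','top'):
    im,d=shot(n,n+'0'); c,f,V=cal(n); print(n,f,c['k1'],np.linalg.inv(V).round(3).tolist())
a=cv2.imread('pics/side0.png');b=cv2.imread('pics/top0.png')
for n,i in(('side',a),('top',b)): cv2.imwrite(f'pics/{n}0b.png',cv2.resize(i,(800,600),interpolation=cv2.INTER_CUBIC))
o=bot.get_obs();print(o['t'],o['eef_pos'],o['tool_rot'],o['gripper_width'])
E
```

```text
side 487.5006434269846 -0.20365380275985162 [[0.912, -0.308, 0.269, 0.126], [-0.409, -0.69, 0.596, -1.012], [0.002, -0.654, -0.756, 1.372], [0.0, 0.0, 0.0, 1.0]]
top 431.0887228995016 0.015677869235601195 [[-0.026, -0.997, 0.073, 0.476], [-1.0, 0.027, 0.003, -0.035], [-0.004, -0.073, -0.997, 1.322], [0.0, 0.0, 0.0, 1.0]]
0.1 [0.30055038 0.60384296 0.25240634] [-1.24896552e-04  2.28851413e-01  9.73461007e-01 -8.25904019e-04] 1.001382364392671
```

View pics/top0b.png

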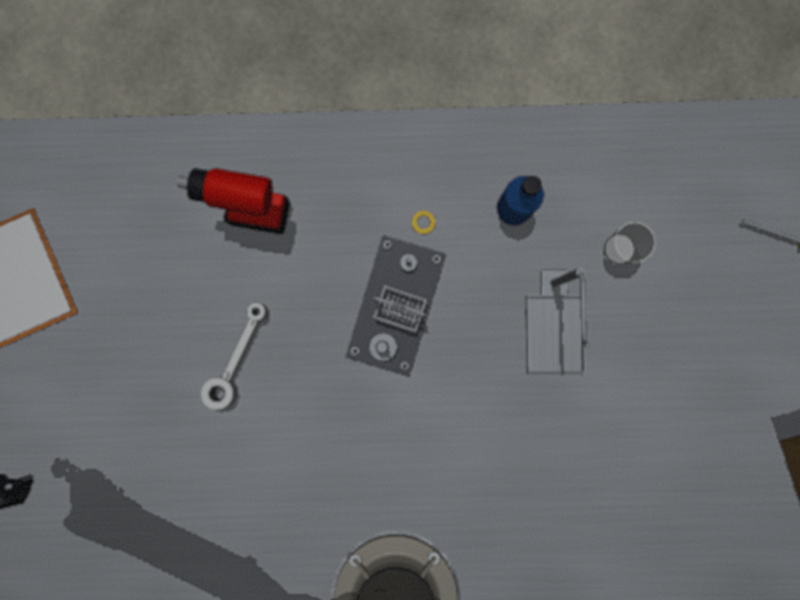

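View pics/side0b.png

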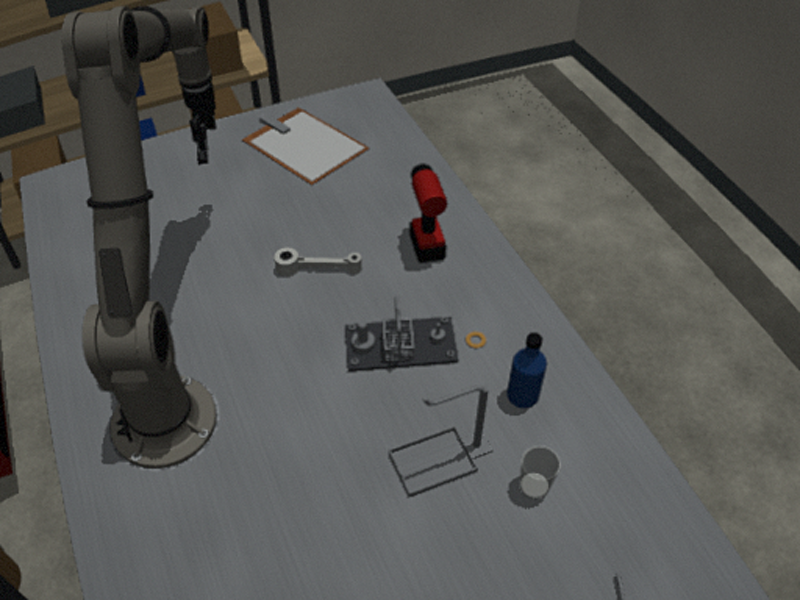

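The top view shows (800x600 pixels) the lever with bore at (217,393) and eye at (257,312), the basket on the fixture at (400,308), and the hanger tray at (555,335), with its upright behind and the hook bar running to about (585,345). The side view shows the hook tip at (428,403). Next I'll enlarge crops.

Run:
```python
import cv2,numpy as np
def crop(n,x0,x1,y0,y1,s,o):
    i=cv2.imread(f'pics/{n}.png')[y0:y1,x0:x1]; i=(255*(i/255.)**.55).astype('uint8')
    i=cv2.resize(i,None,fx=s,fy=s,interpolation=cv2.INTER_CUBIC)
    for x in range(-(-x0//10)*10,x1,10): cv2.line(i,(int((x-x0+.5)*s),0),(int((x-x0+.5)*s),4 if x%50 else 14),(0,255,255))
    for y in range(-(-y0//10)*10,y1,10): cv2.line(i,(0,int((y-y0+.5)*s)),(4 if y%50 else 14,int((y-y0+.5)*s)),(0,255,255))
    cv2.imwrite(f'pics/{o}.png',i)
crop('top0',215,385,140,250,4.7,'ct'); crop('side0',212,342,180,280,6,'cs')
```

```text
(no output)
```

View pics/ct.png

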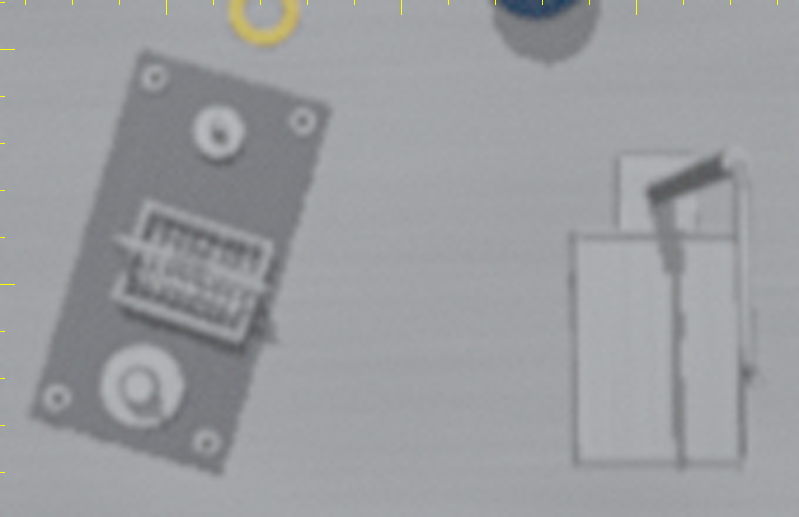

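View pics/cs.png

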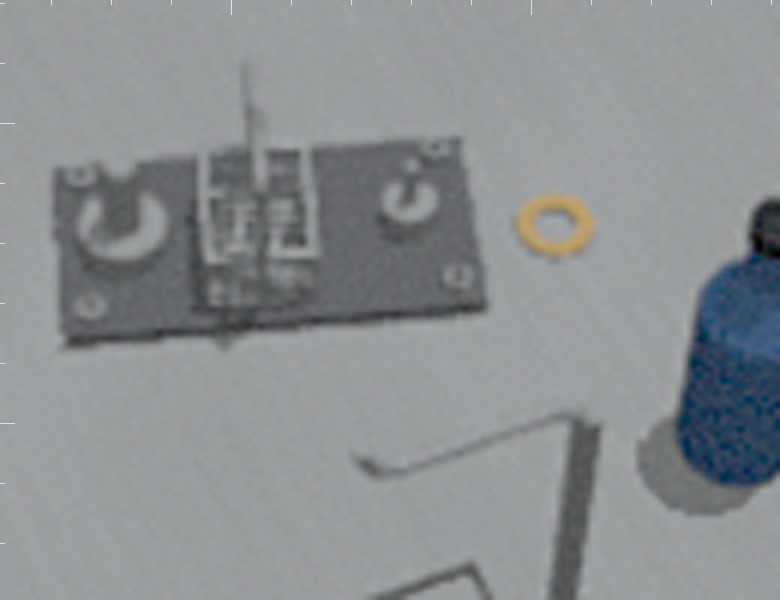

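The top crop shows the four bolt heads at (154,77), (303,121), (57,397) and (207,442). It also shows the rim corners, the bail running from (118,238) to (270,290), the tray corners, and the hook tip at (750,375). The side crop shows the bail nearly edge-on at (250,60-190), with the hook tip at (362,460) and the saddle bend at (385,475).

Run:
```python
from h import *
T=lambda X,Y,z:ray('top',215+X/4.7-.5,140+Y/4.7-.5,z)
S=lambda X,Y,z:ray('side',212+X/6-.5,180+Y/6-.5,z)
B=np.array([T(*p,.020) for p in((154,77),(303,121),(57,397),(207,442))]);print('bolts',B,B.mean(0))
l=B[0]+B[1]-B[2]-B[3];print('fix yaw',np.degrees(np.arctan2(l[1],l[0])),'len',np.linalg.norm(l)/2)
print('spig',T(140,386,.087),'pin',T(221,133,.064))
R=np.array([T(*p,.057) for p in((146,200),(273,241),(240,342),(115,298))]);print('rim',R,R.mean(0))
l=R[0]-R[1]+R[3]-R[2];print('bask y dir',np.degrees(np.arctan2(l[1],l[0])),np.linalg.norm(l)/2)
print('bail ends',T(118,238,.128),T(270,290,.128))
K=np.array([T(*p,.016) for p in((573,234),(738,236),(742,465),(577,465))]);print('tray',K,K.mean(0))
print('hook top: tip',T(750,375,.244),'bar back',T(740,165,.224)); print('hook side: tip',S(362,459,.244),'saddle',S(385,473,.224),'back',S(570,415,.224),'bail end',S(248,62,.128))
for n in('side','top'):
    P=cloud(n,np.load(f'pics/{n}0.npy')); x,y,z=np.moveaxis(P,-1,0)
    m=(x>.5)&(x<.9)&(y<-.2)&(y>-.55)
    q=P[m&(z>.205)&(z<.26)&(y>-.40)]; print(n,'hook pts',len(q)); print(q[np.argsort(q[:,0])][::max(1,len(q)//12)].round(3).tolist())
    q=P[(x>.4)&(x<.75)&(y>.25)&(y<.55)&(z>.035)&(z<.06)]; print('lever',len(q),q.min(0),q.max(0))
    q=P[(x>.5)&(x<.8)&(abs(y)<.2)&(z>.118)&(z<.15)]; print('bail',len(q),q.round(3).tolist()[::4])
L=lambda X,Y,z:ray('top',X*.64-.5+.18,Y*.64-.32,z)
print('bore',L(217,393,.044),'eye',L(257,312,.044))
i=cv2.imread('pics/top0.png')[185:270,120:180];i=cv2.resize((255*(i/255.)**.7).astype('uint8'),None,fx=7,fy=7,interpolation=cv2.INTER_CUBIC);cv2.imwrite('pics/lev.png',i)
```

```text
bolts [[ 0.6721 -0.0008  0.02  ]
 [ 0.6408 -0.0964  0.02  ]
 [ 0.4672  0.0664  0.02  ]
 [ 0.4359 -0.0289  0.02  ]] [ 0.554    -0.014925  0.02    ]
fix yaw -18.195535259065142 len 0.21568503077404322
spig [0.4729 0.0106 0.087 ] pin [ 0.6291 -0.0429  0.064 ]
rim [[ 0.589   0.0052  0.057 ]
 [ 0.5611 -0.0736  0.057 ]
 [ 0.4985 -0.0513  0.057 ]
 [ 0.5281  0.026   0.057 ]] [ 0.544175 -0.023425  0.057   ]
bask y dir 69.77854252699878 0.08317670948047895
bail ends [0.5605 0.02   0.128 ] [ 0.5274 -0.0689  0.128 ]
tray [[ 0.5632 -0.2686  0.016 ]
 [ 0.5591 -0.3747  0.016 ]
 [ 0.4124 -0.3705  0.016 ]
 [ 0.415  -0.2652  0.016 ]] [ 0.487425 -0.31975   0.016   ]
hook top: tip [ 0.4706 -0.3183  0.244 ] bar back [ 0.5844 -0.3234  0.224 ]
hook side: tip [ 0.4691 -0.3256  0.244 ] saddle [ 0.4818 -0.3251  0.224 ] back [ 0.5768 -0.3313  0.224 ] bail end [0.5603 0.0193 0.128 ]
side hook pts 109
[[0.501, -0.327, 0.226], [0.51, -0.327, 0.226], [0.52, -0.326, 0.223], [0.53, -0.326, 0.224], [0.538, -0.328, 0.225], [0.548, -0.327, 0.224], [0.557, -0.328, 0.225], [0.567, -0.321, 0.225], [0.577, -0.328, 0.228], 
[... 770 characters left out ...]
1, -0.318, 0.206]]
lever 276 [0.40000152 0.25013723 0.03502737] [0.74259896 0.35424022 0.05819779]
bail 92 [[0.564, 0.022, 0.124], [0.56, 0.016, 0.133], [0.558, 0.019, 0.13], [0.557, 0.008, 0.134], [0.555, 0.011, 0.131], [0.555, -0.0, 0.129], [0.552, 0.002, 0.135], [0.552, -0.009, 0.131], [0.549, -0.006, 0.127], [0.548, -0.017, 0.138], [0.546, -0.011, 0.126], [0.545, -0.022, 0.141], [0.542, -0.022, 0.139], [0.542, -0.033, 0.133], [0.54, -0.031, 0.137], [0.54, -0.042, 0.131], [0.537, -0.039, 0.127], [0.537, -0.05, 0.131], [0.534, -0.047, 0.133], [0.534, -0.058, 0.129], [0.531, -0.055, 0.132], [0.53, -0.066, 0.135], [0.528, -0.066, 0.132]]
bore [0.3945 0.3251 0.044 ] eye [0.5451 0.2484 0.044 ]
```

View pics/lev.png

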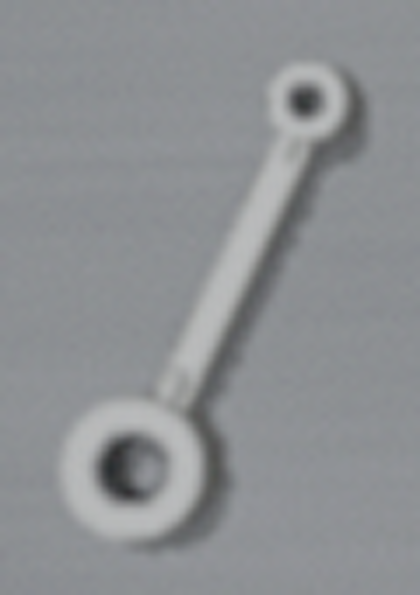

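The lever crop shows the bore at (132,468) and the eye at (305,100), so its yaw is about -25°. The basket's y axis is at about 70°, with its centre at (0.544, -0.0235). I'm moving above the bail grip.

Emit:
{"fn": "servo_tool", "kwargs": {"motion": [[[0.45,0.35,-0.83,0,-0.68],[0.45,0.35,-0.83,0,-0.68],[0.45,0.35,-0.83,0,-0.68],[0.45,0.35,-0.83,0,-0.68],[0.45,0.35,-0.83,0,-0.68],[0.45,0.35,-0.83,0,-0.68],[0.45,0.35,-0.83,0,-0.68],[0.45,0.35,-0.83,0,-0.68],[0.45,0.35,-0.83,0,-0.68],[0.45,0.35,-0.83,0,-0.68],[0.45,0.35,-0.83,0,-0.68],[0.45,0.35,-0.83,0,-0.68],[0.45,0.35,-0.83,0,-0.68],[0.45,0.35,-0.83,0,-0.68],[0.45,0.35,-0.83,0,-0.68],[0.45,0.35,-0.83,0,-0.68],[0.45,0.35,-0.83,0,-0.68],[0.45,0.35,-0.83,0,-0.68],[0.45,0,0,0,0],[0.45,0,0,0,0]]], "newtons": 80}}

```text
t: 2.1
eef_pos: [0.5526, 0.0059, 0.253]
tool_rot: [-0.0, 0.823, 0.569, -0.0]
contact_force: [-0.7, 0.3, 0.7]
gripper_width: 0.448
grasp_force: 0.0
```

Emit:
{"fn": "servo_tool", "kwargs": {"motion": [[[0.45,0.03,-0.08,-0.6,0],[0.45,0,0,-0.7,0],[0.45,0,0,-0.7,0],[0.45,0,0,-0.6,0],[0.45,0,0,-0.45,0],[0.45,0,0,0,0],[0.45,0,0,0,0]]]}}

```text
t: 2.8
eef_pos: [0.5538, 0.0046, 0.1314]
tool_rot: [-0.0, 0.822, 0.57, -0.0]
contact_force: [-0.2, 0.2, 0.6]
gripper_width: 0.448
grasp_force: 0.0
```

Run:
```python
from h import *
o=[]
for n,(x0,x1,y0,y1) in(('side',(205,305,150,250)),('top',(215,315,130,230))):
    shot(n,n+'1'); i=cv2.imread(f'pics/{n}1.png')[y0:y1,x0:x1]; o.append(cv2.resize((255*(i/255.)**.6).astype('uint8'),(400,400),interpolation=cv2.INTER_CUBIC))
cv2.imwrite('pics/g1.png',np.hstack(o)); print(bot.get_obs()['eef_pos'],bot.get_obs()['contact_force'])
```

```text
[0.554624   0.00412895 0.13239474] [ 1.03220766 -1.03806634  0.28919104]
```

View pics/g1.png

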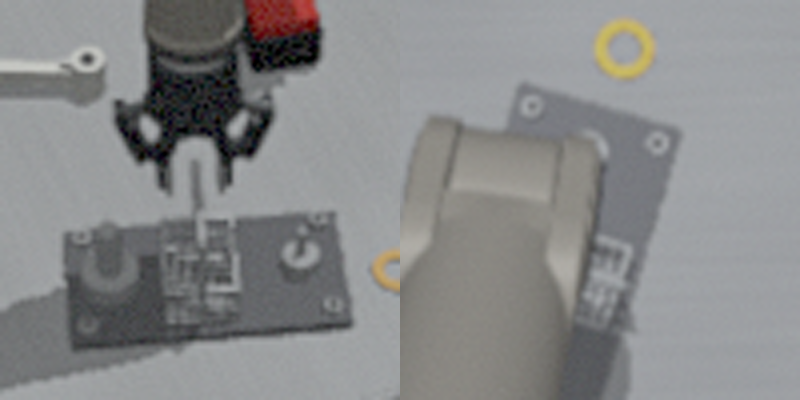

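In the side view (left half) the bail at (195,185) is centred between the open pads, so I'm closing and lifting.

Emit:
{"fn": "servo_tool", "kwargs": {"motion": [[[0.2,0,0,0,0],[0.12,0,0,0,0],[0,0,0,0,0],[0,0,0,0,0],[0,0,0,0,0],[0,0,0,0,0],[0,0,0,0,0],[0,0,0,0.1,0],[0,0,0,0.2,0],[0,0,0,0.2,0],[0,0,0,0,0]]], "newtons": 80}}

```text
t: 4.0
eef_pos: [0.5545, 0.0035, 0.1525]
tool_rot: [0.0, 0.822, 0.569, 0.001]
contact_force: [0.7, -0.4, -1.7]
gripper_width: 0.048
grasp_force: 78.3
```

Emit:
{"fn": "servo_tool", "kwargs": {"motion": [[[0,0,0,0.3,0],[0,0,0,0.4,0],[0,0,0,0.4,0],[0,0,0,0.4,0],[0,0,0,0.4,0],[0,0,0,0.4,0],[0,0,0,0.4,0],[0,0,0,0.3,0],[0,0,0,0,0],[0,0,0,0,0]]]}}

```text
t: 5.0
eef_pos: [0.5537, 0.0036, 0.2712]
tool_rot: [-0.0, 0.822, 0.569, -0.0]
contact_force: [-0.1, 0.3, -2.4]
gripper_width: 0.046
grasp_force: 78.4
```

Run:
```python
from h import *
shot('top','top2'); o=[]
shot('side','side2'); i=cv2.imread('pics/side2.png')[100:250,190:390]; cv2.imwrite('pics/g2.png',cv2.resize((255*(i/255.)**.6).astype('uint8'),(800,600),interpolation=cv2.INTER_CUBIC))
print(bot.get_obs()['eef_pos'],bot.get_obs()['contact_force'],bot.get_obs()['torque'])
```

```text
[0.55334549 0.00355574 0.27045017] [-0.13086576  0.05523712 -2.41794883] [ 0.08183378 -0.03529162 -0.04768873]
```

View pics/g2.png

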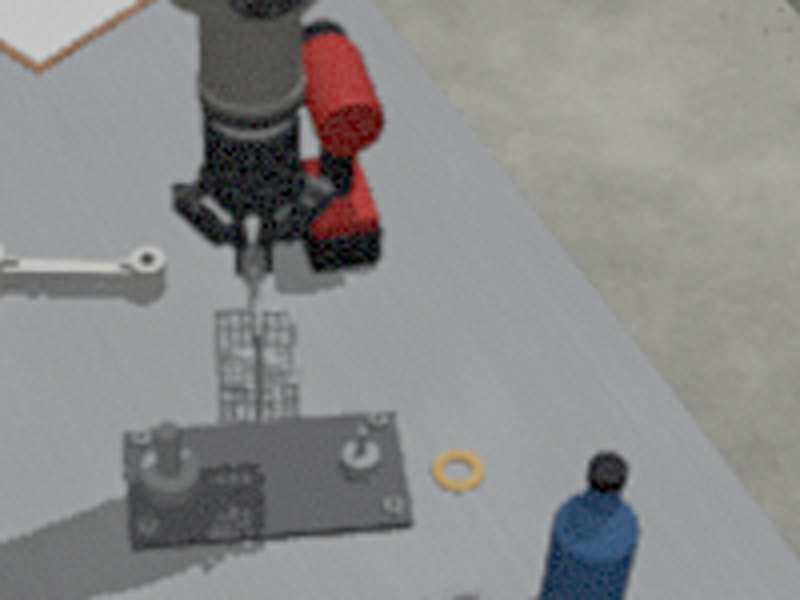

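The basket hangs level from the fingers, bail at (255,290), clear of the fixture. I'll carry it to a spot in front of the hook.

Emit:
{"fn": "servo_tool", "kwargs": {"motion": [[[0,-0.15,-0.2,0,0.1],[0,-0.3,-0.42,0,0.23],[0,-0.3,-0.42,0,0.23],[0,-0.3,-0.42,0,0.23],[0,-0.3,-0.42,0,0.23],[0,-0.3,-0.42,0,0.23],[0,-0.3,-0.42,0,0.23],[0,-0.3,-0.42,0,0.23],[0,-0.3,-0.42,0,0.23],[0,-0.3,-0.42,0,0.23],[0,-0.3,-0.42,0,0.23],[0,-0.3,-0.42,0,0.23],[0,-0.15,-0.4,0,0.1],[0,-0.05,-0.4,0,0],[0,-0.05,-0.4,0,0],[0,-0.05,-0.4,0,0],[0,-0.05,-0.4,0,0],[0,0,-0.3,0,0],[0,0,0,0,0],[0,0,0,0,0]]]}}

```text
t: 7.1
eef_pos: [0.4012, -0.2811, 0.2709]
tool_rot: [-0.001, 0.719, 0.695, -0.0]
contact_force: [0.4, 0.0, -3.1]
gripper_width: 0.046
grasp_force: 78.3
```

Run:
```python
from h import *
im,d=shot('side','side3'); i=cv2.imread('pics/side3.png')[200:350,170:370]; cv2.imwrite('pics/g3.png',cv2.resize((255*(i/255.)**.6).astype('uint8'),(800,600),interpolation=cv2.INTER_CUBIC))
o=bot.get_obs();print(o['eef_pos'],o['tool_rot'],o['contact_force'])
P=cloud('side',d);x,y,z=np.moveaxis(P,-1,0)
p=np.array(o['eef_pos']);m=(abs(x-p[0])<.06)&(y<p[1]-.0)&(y>p[1]-.1)&(z<.285)&(z>.12)
q=P[m&(z>.25)];print('bail pts');print(q[np.argsort(q[:,1])][::3].round(3).tolist())
q=P[m];print(len(q),np.percentile(q,[2,98],axis=0).round(3).tolist())
# fixture and lever from unoccluded top2/side shots come later
```

```text
[ 0.40148239 -0.28070207  0.27091934] [-5.62088209e-04  7.18328203e-01  6.95704156e-01 -5.75235580e-05] [-0.63141898  0.6166978  -2.74525485]
bail pts
[[0.397, -0.36, 0.263], [0.397, -0.359, 0.251], [0.398, -0.358, 0.264], [0.396, -0.357, 0.253], [0.397, -0.354, 0.259], [0.4, -0.354, 0.266], [0.398, -0.352, 0.27], [0.403, -0.347, 0.27], [0.401, -0.344, 0.272], [0.4, -0.341, 0.273], [0.399, -0.336, 0.272], [0.403, -0.334, 0.266], [0.402, -0.329, 0.27], [0.397, -0.326, 0.269], [0.402, -0.323, 0.276], [0.4, -0.32, 0.277], [0.398, -0.318, 0.276], [0.399, -0.316, 0.278], [0.397, -0.313, 0.28], [0.4, -0.307, 0.28], [0.4, -0.298, 0.272], [0.407, -0.295, 0.26], [0.408, -0.295, 0.278], [0.396, -0.294, 0.27], [0.408, -0.293, 0.271], [0.396, -0.293, 0.263], [0.409, -0.292, 0.26], [0.403, -0.292, 0.282], [0.397, -0.292, 0.271], [0.392, -0.291, 0.282], [0.398, -0.291, 0.279], [0.398, -0.29, 0.273], [0.389, -0.29, 0.268], [0.39, -0.289, 0.281], [0.39, -0.288, 0.271], [0.414, -0.288, 0.276], [0.393, -0.288, 0.268], [0.396, -0.287, 0.251], [0.402, -0.286, 0.275], [0.403, -0.285, 0.278], [0.389, -0.282, 0.259]]
536 [[0.37, -0.359, 0.151], [0.433, -0.283, 0.28]]
```

View pics/g3.png

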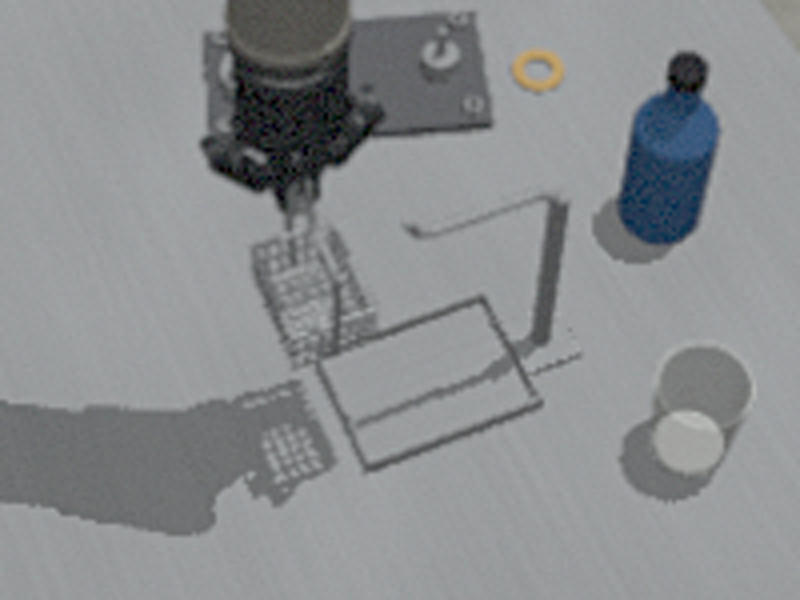

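The view shows the basket held in front of the hook, whose tip is at (410,228) and saddle bend at (425,237). I'm aligning y, then threading the hook through the bail.

Emit:
{"fn": "servo_tool", "kwargs": {"motion": [[[0,0,-0.17,0,0],[0,0,-0.18,0,0],[0,0.15,0,0,0],[0,0.25,0,0,0],[0,0.25,0,0,0],[0,0.25,0,0,0],[0,0.25,0,0,0],[0,0.25,0,0,0],[0,0.25,0,0,0],[0,0.25,0,0,0],[0,0.25,0,0,0],[0,0.12,0,0,0],[0,0,0,-0.25,0],[0,0,0,-0.25,0],[0,0,0,-0.25,0],[0,0,0,-0.25,0],[0,0,0,0,0],[0,0,0,0,0]]]}}

```text
t: 8.95
eef_pos: [0.4925, -0.2953, 0.231]
tool_rot: [-0.0, 0.719, 0.696, -0.0]
contact_force: [0.6, -0.3, -2.2]
gripper_width: 0.048
grasp_force: 78.2
```

Run:
```python
from h import *
im,d=shot('side','side4'); i=cv2.imread('pics/side4.png')[220:310,230:350]; cv2.imwrite('pics/g4.png',cv2.resize((255*(i/255.)**.6).astype('uint8'),(800,600),interpolation=cv2.INTER_CUBIC))
o=bot.get_obs();print(o['eef_pos'],o['tool_rot'],o['contact_force'])
```

```text
[ 0.4927922  -0.29549848  0.23148759] [1.65615877e-04 7.18486250e-01 6.95541142e-01 2.45590632e-05] [ 1.10726925  0.24836494 -2.31201335]
```

View pics/g4.png

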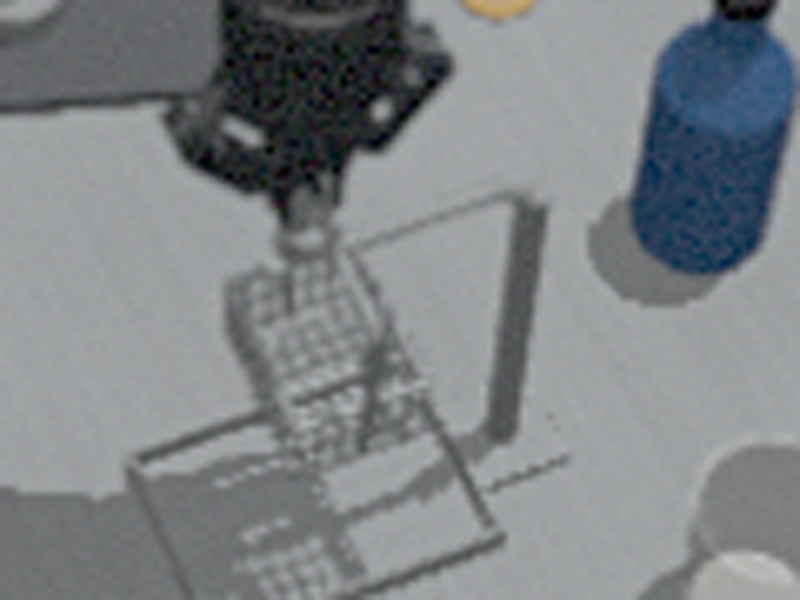

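The hook bar at (360,245) runs back from under the bail's kink at (330,245), so the hook is threaded. I'll lower gently and watch the force.

Emit:
{"fn": "servo_tool", "kwargs": {"motion": [[[0,0,0,-0.05,0],[0,0,0,-0.05,0],[0,0,0,-0.05,0],[0,0,0,-0.05,0],[0,0,0,0,0],[0,0,0,0,0]]]}}

```text
t: 9.6
eef_pos: [0.493, -0.2952, 0.2236]
tool_rot: [0.0, 0.718, 0.696, 0.0]
contact_force: [-1.4, 2.2, 3.0]
gripper_width: 0.05
grasp_force: 78.8
```

Emit:
{"fn": "servo_tool", "kwargs": {"motion": [[[0,0,0,-0.04,0],[0,0,0,-0.02,0],[0,0,0,0,0],[0,0,0,0,0]]]}}

```text
t: 10.0
eef_pos: [0.4932, -0.2954, 0.2224]
tool_rot: [0.0, 0.718, 0.696, 0.001]
contact_force: [-4.0, 5.5, 13.2]
gripper_width: 0.049
grasp_force: 79.9
```

Emit:
{"fn": "servo_tool", "kwargs": {"motion": [[[0,0,0.03,0.04,0],[0,0,0.03,0,0],[0,0,0,0,0],[0,0,0,0,0]]]}}

```text
t: 10.4
eef_pos: [0.4932, -0.2945, 0.2231]
tool_rot: [0.002, 0.719, 0.695, -0.0]
contact_force: [-0.1, -5.5, 3.5]
gripper_width: 0.044
grasp_force: 78.8
```

Emit:
{"fn": "servo_tool", "kwargs": {"motion": [[[0,0,-0.03,0,0],[0,0,0,-0.02,0],[0,0,0,-0.02,0],[0,0,0,0,0],[0,0,0,0,0]]]}}

```text
t: 10.9
eef_pos: [0.4933, -0.2947, 0.2221]
tool_rot: [0.001, 0.718, 0.696, 0.0]
contact_force: [-1.9, -0.7, 11.5]
gripper_width: 0.049
grasp_force: 79.7
```

Contact is centred with the weight on the hook. I'm easing the push and opening.

Emit:
{"fn": "servo_tool", "kwargs": {"motion": [[[0,0,0,0.015,0],[0,0,0,0,0],[0.09,0,0,0,0],[0.12,0,0,0,0],[0.16,0,0,0,0],[0.2,0,0,0,0],[0.25,0,0,0,0],[0.3,0,0,0,0],[0.35,0,0,0,0],[0.4,0,0,0,0],[0.45,0,0,0,0],[0.45,0,0,0,0]]], "newtons": 20}}

```text
t: 12.1
eef_pos: [0.4927, -0.2941, 0.2215]
tool_rot: [0.0, 0.718, 0.696, 0.0]
contact_force: [-0.3, -0.4, -0.3]
gripper_width: 0.453
grasp_force: 0.0
```

Run:
```python
from h import *
im,d=shot('side','side5'); i=cv2.imread('pics/side5.png')[220:310,230:350]; cv2.imwrite('pics/g5.png',cv2.resize((255*(i/255.)**.6).astype('uint8'),(600,450),interpolation=cv2.INTER_CUBIC))
o=bot.get_obs();print(o['eef_pos'],o['contact_force'])
```

```text
[ 0.49276236 -0.29409196  0.22152532] [ 0.25347435  0.61738217 -1.31925746]
```

View pics/g5.png

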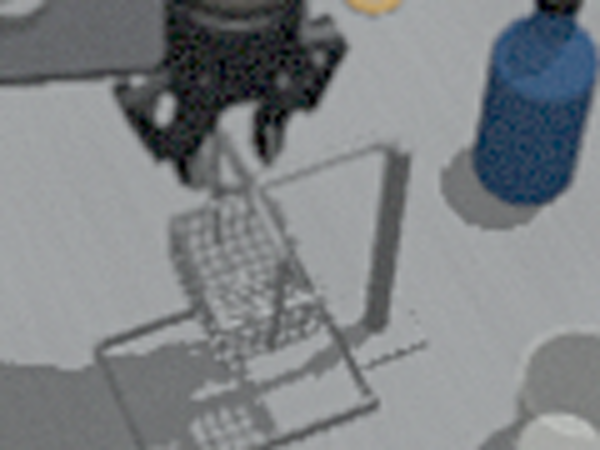

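The basket hangs freely on the hook bar with the fingers open around the bail. I've viewed all ten pictures, so I'll use numeric checks from here. Raising straight up.

Emit:
{"fn": "servo_tool", "kwargs": {"motion": [[[0.45,0,0,0.15,0],[0.45,0,0,0.3,0],[0.45,0,0,0.4,0],[0.45,0,0,0.5,0],[0.45,0,0,0.5,0],[0.45,0,0,0.3,0],[0.45,0,0,0,0],[0.45,0,0,0,0]]]}}

```text
t: 12.95
eef_pos: [0.4926, -0.2939, 0.3074]
tool_rot: [-0.0, 0.718, 0.696, 0.0]
contact_force: [-0.1, -0.4, 0.3]
gripper_width: 0.45
grasp_force: 0.0
```

```bash
cat > m.py <<'E'
from h import *
def fit(n,tag,show=True):
    im=cv2.imread(f'pics/{tag}.png');d=np.load(f'pics/{tag}.npy');P=cloud(n,d);x,y,z=np.moveaxis(P,-1,0)
    g=cv2.cvtColor(im,cv2.COLOR_BGR2GRAY)
    # plate: rectangle of dark pixels
    roi=(x>.38)&(x<.73)&(y>-.13)&(y<.10)
    th,_=cv2.threshold(g[roi].reshape(-1,1),0,255,cv2.THRESH_OTSU)
    m=cv2.morphologyEx((roi&(g<th)).astype('uint8'),cv2.MORPH_CLOSE,np.ones((9,9)))
    cs,_=cv2.findContours(m,cv2.RETR_EXTERNAL,cv2.CHAIN_APPROX_NONE);c=max(cs,key=cv2.contourArea)[:,0]
    W=np.array([ray(n,u,v,.012)[:2] for u,v in c],'float32');r=cv2.minAreaRect(W);print(tag,'plate',r,th)
    for zz,nm in((.087,'spig'),(.064,'pin')):
        q=P[roi&(abs(z-zz)<.008)&(abs(x-(.473 if zz>.07 else .634))<.035)];print(nm,len(q),q.mean(0).round(4) if len(q) else '')
    L=(x>.34)&(x<.6)&(y>.2)&(y<.4)
    for zc,nm in(((.393,.325),'bore'),((.545,.249),'eye')):
        k=L&(np.hypot(x-zc[0],y-zc[1])<.05); m=(k&(z>.03)&(z<.06))
        q=P[m&(abs(z-.044)<.008)];print(nm,len(q),q.mean(0).round(4),((np.nanmin(q,0)+np.nanmax(q,0))/2).round(4))
    q=P[L&(z>.022)&(z<.06)];print('lev z',np.percentile(q[:,2],[5,50,95]).round(4),len(q))
E
python3 - <<'E'
from m import *
T=lambda u,v:ray('top',u,v,.044)[:2]
b,e=T(138.5,251.5),T(163.1,198.8);l=e-b;print('manual bore',b,'eye',e,np.linalg.norm(l),np.degrees(np.arctan2(l[1],l[0])),'bal',b+l*54/170)
fit('top','top0')
for n in('top','side'): shot(n,n+'6'); fit(n,n+'6')
o=bot.get_obs();print(o['eef_pos'],o['contact_force'])
# basket hung?
P=cloud('side',np.load('pics/side6.npy'));x,y,z=np.moveaxis(P,-1,0)
q=P[(abs(x-.49)<.05)&(abs(y+.323)<.06)&(z>.06)&(z<.235)];print('basket',len(q),np.percentile(q,[1,99],axis=0).round(3).tolist())
E
```

```text
manual bore [0.3936 0.3253] eye [0.5468 0.2515] 0.1700490517468415 -25.721197506777276 bal [0.44226353 0.30185765]
top0 plate ((0.5516325235366821, -0.01844465732574463), (0.1385670006275177, 0.25138425827026367), 72.0215835571289) 92.0
spig 52 [0.4733 0.0101 0.086 ]
pin 9 [ 0.6346 -0.0415  0.0632]
bore 280 [0.3964 0.3235 0.0434] [0.4019 0.3242 0.044 ]
eye 99 [0.5436 0.2507 0.0431] [0.5317 0.2542 0.0431]
lev z [0.0263 0.0398 0.0472] 661
top6 plate ((0.5523338317871094, -0.015858501195907593), (0.13184642791748047, 0.25134024024009705), 71.76143646240234) 97.0
spig 52 [0.4733 0.0101 0.0857]
pin 9 [ 0.6347 -0.0415  0.0623]
bore 278 [0.3962 0.3233 0.0437] [0.4003 0.3247 0.0429]
eye 96 [0.5438 0.2507 0.0432] [0.5304 0.2513 0.0433]
lev z [0.0263 0.04   0.0471] 658
side6 plate ((0.5651049017906189, -0.02331560105085373), (0.1387724131345749, 0.2714396119117737), 71.46908569335938) 85.0
spig 35 [0.4725 0.007  0.0856]
pin 0 
bore 144 [0.3972 0.3201 0.0438] [0.4013 0.324  0.0439]
eye 63 [0.5434 0.2491 0.0429] [0.5334 0.2508 0.0441]
lev z [0.0238 0.037  0.0487] 420
[ 0.492328   -0.2936816   0.30657148] [ 0.03640894  0.27463009 -0.05502579]
basket 702 [[0.46, -0.374, 0.104], [0.531, -0.277, 0.232]]
```

The basket hangs with its underside at 0.104 m, as expected. The lever's balance point is at (0.442, 0.302), yaw -25.7° (measured length 0.1700 m). The fixture's centre is at (0.5537, -0.0155), yaw -18°. I'm moving over the lever.

Emit:
{"fn": "servo_tool", "kwargs": {"motion": [[[0.55,-0.07,0.5,0,0.3],[0.55,-0.07,0.87,0,0.56],[0.55,-0.07,0.87,0,0.56],[0.55,-0.07,0.87,0,0.56],[0.55,-0.07,0.87,0,0.56],[0.55,-0.07,0.87,0,0.56],[0.55,-0.07,0.87,0,0.56],[0.55,-0.07,0.87,0,0.56],[0.55,-0.07,0.87,0,0.56],[0.55,-0.07,0.87,0,0.56],[0.55,-0.07,0.87,0,0.56],[0.55,-0.07,0.87,0,0.56],[0.55,-0.07,0.87,-0.5,0.56],[0.55,-0.07,0.87,-0.7,0.56],[0.55,-0.07,0.87,-0.7,0.56],[0.55,-0.07,0.87,-0.7,0.56],[0.55,-0.07,0.87,-0.7,0.56],[0.55,-0.07,0.46,-0.6,0.36],[0.55,0,0,0,0],[0.55,0,0,0,0]]], "newtons": 100}}

```text
t: 15.05
eef_pos: [0.4419, 0.3003, 0.1506]
tool_rot: [-0.001, 0.223, 0.975, -0.001]
contact_force: [-0.0, -0.1, 0.3]
gripper_width: 0.551
grasp_force: 0.0
```

Emit:
{"fn": "servo_tool", "kwargs": {"motion": [[[0.55,0.01,0.04,-0.6,0],[0.55,0,0,-0.7,0],[0.55,0,0,-0.7,0],[0.55,0,0,-0.5,0],[0.55,0,0,-0.4,0],[0.55,0,0,-0.18,0],[0.55,0,0,0,0],[0.55,0,0,0,0]]]}}

```text
t: 15.85
eef_pos: [0.4437, 0.3025, 0.0294]
tool_rot: [0.001, 0.223, 0.975, 0.001]
contact_force: [-0.5, 0.5, 0.4]
gripper_width: 0.551
grasp_force: 0.0
```

Emit:
{"fn": "servo_tool", "kwargs": {"motion": [[[0.55,-0.02,0,-0.05,0],[0.4,0,0,0,0],[0.3,0,0,0,0],[0.1,0,0,0,0],[0,0,0,0,0],[0,0,0,0,0],[0,0,0,0,0],[0,0,0,0,0],[0,0,0,0,0],[0,0,0,0.1,0],[0,0,0,0.2,0],[0,0,0,0.3,0],[0,0,0,0,0],[0,0,0,0,0]]], "newtons": 100}}

```text
t: 17.25
eef_pos: [0.4422, 0.303, 0.0509]
tool_rot: [0.0, 0.222, 0.975, 0.0]
contact_force: [-0.1, -0.1, -3.8]
gripper_width: 0.166
grasp_force: 97.7
```

Run:
```python
from h import *
o=bot.get_obs();print(o['eef_pos'],o['contact_force'],o['torque'],o['gripper_width'],o['grasp_force'])
```

```text
[0.44219324 0.30296486 0.05086868] [-0.10011669 -0.14238433 -3.80327399] [0.00236922 0.0582982  0.00290173] 0.1663233802507816 97.67521619796753
```

Emit:
{"fn": "servo_tool", "kwargs": {"motion": [[[0,0,0,0.2,0],[0,0,0,0.3,0],[0,0,0,0.4,0],[0,0,0,0.4,0],[0,0,0,0.4,0],[0,0,0,0.4,0],[0,0,0,0.4,0],[0,0,0,0.4,0],[0,0,0,0.3,0],[0,0,0,0.2,0],[0,0,0,0,0],[0,0,0,0,0],[0,0,0,0,0]]]}}

```text
t: 18.55
eef_pos: [0.4415, 0.3024, 0.1855]
tool_rot: [-0.0, 0.222, 0.975, -0.001]
contact_force: [-0.1, -1.9, -4.9]
gripper_width: 0.168
grasp_force: 97.7
```

```bash
cat > lv.py <<'E'
from h import *
def lev(n,tag):
    o=bot.get_obs();p=np.array(o['eef_pos']);w=o['tool_rot'];print(p,o['contact_force'],np.array(o['torque']).round(3),o['gripper_width'])
    a=2*np.arctan2(w[2],w[1])-np.pi  # lever yaw = tool y - 90
    ex=np.array([np.cos(a),np.sin(a)]);ey=np.array([-ex[1],ex[0]]);print('tool-derived yaw',np.degrees(a))
    im,d=shot(n,tag);P=cloud(n,d)
    r=P[...,:2]-p[:2];u=r@ex;v=r@ey;z=P[...,2]-(p[2]-.027)
    top=p[2]-.027+.044
    for nm,c,R in(('bore',-54,30),('eye',116,17)):
        m=(abs(u-c/1000)<R/1000+.006)&(abs(v)<R/1000+.006)&(z>.034)&(z<.056)
        q=np.stack([u[m],v[m],z[m]],1)*1000
        if len(q)<10: print(nm,'few',len(q)); continue
        # robust fit of annulus disc centre: smallest enclosing circle of the point set trimmed
        (cx,cy),rr=cv2.minEnclosingCircle(q[:,:2].astype('float32'))
        print(nm,len(q),'circle',round(cx,1),round(cy,1),round(rr,1),'u',np.percentile(q[:,0],[3,97]).round(1),'v',np.percentile(q[:,1],[3,97]).round(1),'ztop med',np.median(q[:,2]).round(1),'mean',q.mean(0).round(1))
E
python3 - <<'E'
from lv import *
lev('side','s7');lev('top','t7')
E
```

```text
[0.44147522 0.3023572  0.18551736] [-0.0613042  -1.85303588 -4.93186333] [0.003 0.001 0.025] 0.16754597507841487
tool-derived yaw -25.700660251080766
bore 169 circle -51.5 -2.3 33.4 u [-78.1 -25.8] v [-32.   26.2] ztop med 45.1 mean [-51.5  -5.5  44.2]
eye 69 circle 115.7 -5.8 22.5 u [ 96.6 136.5] v [-19.2  12.6] ztop med 44.6 mean [118.4  -4.5  43.6]
[0.44153479 0.30239454 0.18551055] [ 0.49131731  0.17580134 -4.04627766] [ 0.016 -0.019 -0.016] 0.16622732274386753
tool-derived yaw -25.70081812729059
bore 173 circle -55.1 -11.8 28.6 u [-80. -30.] v [-30.3  -5.2] ztop med 43.9 mean [-55.5 -18.4  43.6]
eye 128 circle 114.1 -1.6 20.2 u [ 97.8 132. ] v [-17.3  12.3] ztop med 43.3 mean [116.3  -2.5  43. ]
```

The lever is held level: bore and eye tops are within about 1 mm of each other in height. I'm carrying it over the fixture.

Emit:
{"fn": "servo_tool", "kwargs": {"motion": [[[0,0.06,-0.24,0,0.07],[0,0.13,-0.48,0,0.07],[0,0.13,-0.48,0,0.07],[0,0.13,-0.48,0,0.07],[0,0.13,-0.48,0,0.07],[0,0.13,-0.48,0,0.07],[0,0.13,-0.48,0,0.07],[0,0.13,-0.48,0,0.07],[0,0.13,-0.48,0,0.07],[0,0.13,-0.48,0,0.07],[0,0.13,-0.48,0,0.07],[0,0.13,-0.48,0,0.07],[0,0.13,-0.48,0,0.07],[0,0.13,-0.48,0,0.07],[0,0.13,-0.48,0,0.07],[0,0.13,-0.48,0,0.06],[0,0.06,-0.24,0,0],[0,0,0,0,0],[0,0,0,0,0]]]}}

```text
t: 20.55
eef_pos: [0.5244, -0.0039, 0.1861]
tool_rot: [-0.0, 0.157, 0.988, 0.0]
contact_force: [0.4, 0.6, -4.8]
gripper_width: 0.168
grasp_force: 97.8
```

Emit:
{"fn": "servo_tool", "kwargs": {"motion": [[[0,0,0,-0.2,0],[0,0,0,-0.25,0],[0,0,0,-0.25,0],[0,0,0,-0.2,0],[0,0,0,-0.12,0],[0,0,0,0,0],[0,0,0,0,0]]]}}

```text
t: 21.25
eef_pos: [0.5249, -0.0045, 0.1455]
tool_rot: [-0.0, 0.157, 0.988, -0.0]
contact_force: [-0.2, 0.4, -3.7]
gripper_width: 0.168
grasp_force: 97.8
```

Run:
```python
from lv import *
for k in range(2): lev('side',f's8{k}');lev('top',f't8{k}')
p=[]
for _ in range(8): bot.read_camera('top');p.append(bot.get_obs()['eef_pos'])
print('mean tcp',np.mean(p,0).round(4))
```

```text
[ 0.52487034 -0.0045422   0.14549933] [-0.21313781  0.37411358 -3.73054221] [ 0.01   0.013 -0.013] 0.16822934741716192
tool-derived yaw -18.081508752233603
bore 194 circle -52.2 -1.2 32.7 u [-75.7 -25.1] v [-30.3  24.2] ztop med 43.6 mean [-50.5  -5.   42.9]
eye 80 circle 113.8 -3.8 20.4 u [ 95.2 130.5] v [-19.4  11. ] ztop med 44.3 mean [115.2  -5.3  43.4]
[ 0.52506936 -0.00452544  0.14574803] [-0.26810696  0.87138479 -4.65150985] [-0.025 -0.021 -0.02 ] 0.1672349229941877
tool-derived yaw -18.07672068394839
bore few 0
eye 115 circle 113.6 -3.0 20.5 u [ 96.9 131.4] v [-16.1  12.6] ztop med 43.9 mean [115.2  -1.7  43.2]
[ 0.52511282 -0.00453445  0.14587715] [-0.09316923 -0.07872613 -3.95155469] [-0.015  0.008  0.032] 0.16549767532118306
tool-derived yaw -18.081672675528203
bore 189 circle -52.9 -0.9 33.7 u [-75.9 -26.1] v [-31.3  25.4] ztop med 43.3 mean [-51.   -4.8  43.1]
eye 83 circle 115.0 -2.1 21.4 u [ 97.2 130.5] v [-21.2  14. ] ztop med 43.8 mean [115.3  -5.1  42.8]
[ 0.52511221 -0.00454737  0.14592846] [-0.20569462 -0.52363914 -3.45510704] [-0.062  0.016  0.038] 0.169233849402691
tool-derived yaw -18.08051560060841
bore few 0
eye 114 circle 113.6 0.1 20.6 u [ 96.3 131.8] v [-16.2  12.5] ztop med 43.6 mean [115.4  -1.6  43.4]
mean tcp [ 0.5249 -0.0045  0.1457]
```

The eye measures (0.6340, -0.0418) against the pin at (0.6346, -0.0417). The bore comes out at (0.472, 0.011) against the spigot at (0.473, 0.0105). The clearance is about 31 mm. One basket check, then I'll hand in.

Run:
```python
from h import *
im,d=shot('side','s9');P=cloud('side',d);x,y,z=np.moveaxis(P,-1,0)
q=P[(abs(x-.49)<.05)&(abs(y+.323)<.06)&(z>.06)&(z<.24)];b=np.percentile(q,[1,99],axis=0).round(3);print('basket',len(q),b.tolist())
o=bot.get_obs();print(o['t'],o['joint_vel'],o['grasp_force'])
if b[0,2]>.09: print(bot.hand_in())
```

```text
basket 704 [[0.46, -0.374, 0.103], [0.533, -0.277, 0.234]]
21.9 [-0.00128521  0.00040622  0.00119949  0.0001205   0.00055138  0.00015061
  0.000129  ] 97.7764642238617
the job is handed in; nothing more can be done
None
```

I handed the job in with the basket hanging by its bail on the hook, released, and the lever held level over the fixture. By my camera measurements, its bore and eye are within about 1 mm of the spigot and pin, and it is about 31 mm clear of the spigot's top.

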